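# Nest the cups and index the inspection slide

### The arm

A 6-joint arm with a two-finger parallel gripper is mounted at the origin on the work surface. World frame = base frame: x ahead of the robot, y to its left, z up, the work surface at z = 0. Lengths are in m, angles in degrees, forces in N, time in s.
With the tool pointing down it reaches from about 0.4 to 0.825 m from the base axis. Payload 7 kg.
Tool frame: the origin (TCP) lies midway between the tips of the shut fingers; the grasp point (between the pads) lies 19 mm behind it; z points along the fingers, y is the line along which they close (so a half turn about z gives the same grasp; the last joint's range is limited). The gripper opens to 88 mm and grips with 3 to 60 N. Pads are 19 mm wide; open, the fingers measure 130 mm over their backs; the gripper's body (78 mm by 193 mm) begins 47 mm behind the grasp point.
Start: joints at [91.736, 20.546, 0.682, 0, -70.136, -16.507], TCP at [0.172, 0.653, 0.227] pointing down, gripper open.
Joint ranges: [-176.03, 176.03], [-82.01, 121.73], [-58.28, 71.71], [-173.87, 95.51], [-174.79, -0.11], [-173.66, 173.66]. Speed limits (degrees/s): [136.94, 136.94, 172.46, 180, 180, 180].

### API

Orientations are given as a 3x3 rotation matrix whose columns are the frame's x, y, z axes.
In Python, from rig import robot gives the robot as it stands. Calls block until the motion is done:
- robot.goto(position, orientation): joint-space move of the TCP to a pose.
- robot.servo_line(position, ori=None, speed=0.15): straight line of the TCP; ori=None keeps the orientation; speed is the mean speed in m/s.
- robot.movej(angles): joint-space move.
- robot.move_gripper(opening): opening from 0.0 (shut) to 1.0 (fully open); the grip force is fixed at half the most; returns when the fingers have stopped.
- robot.dwell(seconds).
- robot.ik(position, orientation): joint angles nearest the present ones, or None.
- robot.grab_frame(name): name is "side" or "top" or "wrist"; returns (picture, depth): 384x512x3 uint8, red, green, blue; 384x512 float32, m along the optical axis (not along the pixel's ray), 0 where there is no reading.
- robot.camera_info(name): a dict with "vfov" (degrees; the focal length in pixels is half the picture's height over the tangent of half this angle, whatever the lens; pixels are square), "cx", "cy" (the principal point, pixels), "view" (4x4, takes a point from world to camera coordinates); the wrist camera has in their place "T_tool_cam" (4x4, takes a point from camera to tool coordinates, whose origin is the TCP and whose axes are the flange's). Camera axes: x right, y down, z forward; pixel columns grow to the right and rows downward; lengths in m; the calibration is good to about 2 mm. A picture is of the moment at which its call begins: read the wrist's pose just before it. camera_info takes no time and is no camera call.
A pose or a line that the arm cannot do raises robot.Unreachable and nothing moves.
- robot.job_done(): hands the job in; it is judged then, once.
Readings, each from a call of its own:
- robot.read_t(): time.
- robot.read_qpos(): joint angles.
- robot.read_qvel(): joint speeds.
- robot.read_effort(): joint torques, N m.
- robot.read_position(): TCP position.
- robot.read_tcp_rot(): TCP orientation.
- robot.read_force(): force on the tool from outside, world axes, zero at the start.
- robot.read_ft_torque(): the same for the moment, N m.
- robot.read_grip_width(): opening from 0.0 (shut) to 1.0 (fully open).
- robot.read_finger_force(): force on a finger pad.
Only numpy, scipy, OpenCV 4.12 (cv2) and the standard library are available. Lean on these libraries where they do the work, as an engineer would, in place of code of your own. Each camera call takes 0.05 s, during which the arm holds its last target. There are 200 camera calls.

### The job

Nest the two loose aluminium cups, upright, into the one already standing in the slide's seat, so that all three rims can be looked at together, and let go of them. Then take the slide by its black knob and draw it towards the microscope until you feel the ball detent drop into the notch, with the cups still nested, and finish while still gripping the knob, holding the slide still at the notch. Do not knock the microscope, and leave the other things on the bench where they are.

Things in the scene. Friction and masses are not known exactly. Their poses are not given: they have to be found in the camera images.
- cup_seated: aluminium cup, 52 mm high: foot 32 mm across, tapering out to 47 mm at 34 mm height, then a straight rim band 56 mm across from 36 to 52 mm. Wall 2 mm, inner floor 18 mm above the underside: a nested cup stands 18 mm higher, with 2 mm side play, its band just above the other's rim. 70 g. Origin: centre of the underside; z: cup axis, up. This one already stands in the slide's seat.
- cup_1: aluminium cup, 52 mm high: foot 32 mm across, tapering out to 47 mm at 34 mm height, then a straight rim band 56 mm across from 36 to 52 mm. Wall 2 mm, inner floor 18 mm above the underside: a nested cup stands 18 mm higher, with 2 mm side play, its band just above the other's rim. 70 g. Origin: centre of the underside; z: cup axis, up. Loose, upright on the bench.
- cup_2: aluminium cup, 52 mm high: foot 32 mm across, tapering out to 47 mm at 34 mm height, then a straight rim band 56 mm across from 36 to 52 mm. Wall 2 mm, inner floor 18 mm above the underside: a nested cup stands 18 mm higher, with 2 mm side play, its band just above the other's rim. 70 g. Origin: centre of the underside; z: cup axis, up. Loose, upright on the bench.
- carriage (a joint): travel of the slide's carriage, m: 0 parked at the start, growing towards the microscope, 0.220 at the far stop, 30 mm or more beyond the notch. Aluminium plate 80 mm wide, 290 mm long, top face 48 mm above the bench, 0.8 kg, 2 to 4 N of drag, on a straight rail fixed to the bench.
- seat (a point): centre of the carriage's round seat on the plate's top face, 48 mm above the bench, inside a steel collar 36 mm across inside, 48 mm outside, 5 mm high. Its y axis is the sliding direction, + towards the microscope; z is up. The seat goes under the lens.
- knob (a point): upright round black knob, 22 mm in diameter, at the carriage's end away from the microscope, 220 mm from the seat. The point is on its axis at gripping height, 75 mm above the bench; straight from 62 to 90 mm, top at 93 mm; the plate below at 48 mm, a flange 30 mm across to 52 mm. Axes as seat.
- notch (a point): notch in the carriage plate's long edge (+x side): a slot 12 mm wide, 6 mm deep; middle of its mouth, 43 mm above the bench, 160 mm behind the seat (-y). Axes as seat.
- detent_ball (a point): 16 mm sprung steel ball in a dark steel bracket, bearing on the plate's +x edge; ball centre. Axes as seat. Its place along the rail differs per run (150 to 190 mm of travel). Seated when notch and ball agree along y, seat then under the lens: it pulls the carriage in over the last 5 mm with about 5 N; 8 to 14 N pushes it out either way.
- microscope: white stereo microscope, fixed, head over the rail. Origin on the bench below the lens axis; axes as seat. Ring light 84 mm across, underside 203 mm above the bench; head 112 mm across at 285 mm, up to 490 mm high; pillar and base 150 to 360 mm along +y; eyepieces reach 140 mm along +x.
- bottle: a white plastic bottle, 58 mm across, 125 mm high, standing among the cups. Not part of the job.
- tin: a round closed aluminium tin with a flat lid, 62 mm across, 34 mm high, standing among the cups. Not part of the job.
- screwdriver: a screwdriver lying on the bench beyond the slide, 150 mm long, along its x. Not part of the job.
- tweezers: steel tweezers lying on the bench beyond the slide, 125 mm long, along their x. Not part of the job.
- loupe: a small black eye loupe, 40 mm across, 34 mm high, standing beyond the slide. Not part of the job.
Mind the look-alikes: they are no part of the job. Leave any orange look-alike of the cup_2 alone.

How it is judged (in metres and radians):
On the way, in this order (a step that is already met when the one before it is completed fails the run):
1. both loose cups are nested upright in the seated cup, one in the other, and let go (horizontal distance between cup_seated and seat below 0.004 m and z of cup_seated in the frame of seat below 0.003 m and ((horizontal distance between cup_1 and cup_seated below 0.0035 m and z of cup_1 in the frame of cup_seated between 0.0155 and 0.0205 m and horizontal distance between cup_2 and cup_1 below 0.0035 m and z of cup_2 in the frame of cup_1 between 0.0155 and 0.0205 m) or (horizontal distance between cup_2 and cup_seated below 0.0035 m and z of cup_2 in the frame of cup_seated between 0.0155 and 0.0205 m and horizontal distance between cup_1 and cup_2 below 0.0035 m and z of cup_1 in the frame of cup_2 between 0.0155 and 0.0205 m)) and angle between each of cup_seated, cup_1, cup_2's own z axis and vertical below 0.08 rad and contact force between the arm and cup_seated below 0.2 N and contact force between the arm and cup_1 below 0.2 N and contact force between the arm and cup_2 below 0.2 N), for 0.2 s.
2. the slide is held by its knob with the ball in the notch (y of notch in the frame of detent_ball between -0.002 and 0.002 m and velocity of joint carriage between -0.005 and 0.005 m/s and contact force between the fingers and carriage above 2 N and horizontal distance between the grasp point and knob below 0.014 m), for 0.2 s.
At the end, for the whole second after the job is handed in: For the last second: slide still, notch within 2 mm of the ball along the rail; knob between the fingers (axis within 14 mm of the grasp point, over 2 N); three cups upright (0.08 rad) in the seat, nested (axes within 3.5 mm, steps 15.5 to 20.5 mm), not touched by the robot (all of step 1 and all of step 2); the arm keeps its last pose, push and grip.
It fails at once if the microscope is knocked (over 8 N) (contact force between the arm and microscope above 8 N).
It fails at once if another thing on the bench is disturbed (moved over 20 mm) (distance of any of bottle, tin, screwdriver, tweezers, loupe from where it was at the start of the episode above 0.02 m).
It also fails if it takes over 72 s, if anything falls off the work surface, if the arm or the gripper's body presses on something with over 40 N, if the wrist force passes 120 N, or if a joint passes its speed limit or range.

## Working session

There is one attempt and no reset: what is moved stays moved. The work goes in short steps, each a Python script; the robot and the scene stay as the last script left them, time stands still between calls to the robot, and variables do not carry over. Pictures are saved under pics/ and viewed, at most 13 in all, crops included, and the job is handed in when it is done.

```bash
ls; mkdir -p pics
python3 - <<'E'
from rig import robot
import cv2,numpy as np
for n in("top","side"):
    p,d=robot.grab_frame(n); cv2.imwrite(f"pics/{n}0.png",p[:,:,::-1]); np.savez(f"{n}0.npz",p=p,d=d)
    i=robot.camera_info(n); print(n,i)
print(robot.camera_info("wrist"))
print(robot.read_tcp_rot(),robot.read_grip_width())
E
```

```text
pics
top {'vfov': 53.625192954577635, 'cx': 256.40534220774197, 'cy': 192.6013510964286, 'view': array([[-2.32651869e-02, -9.99728881e-01, -9.46805282e-04,
        -6.00463070e-02],
       [-9.97801031e-01,  2.32790957e-02, -6.20579278e-02,
         5.74284772e-01],
       [ 6.20631435e-02, -4.99066004e-04, -9.98072100e-01,
         8.96740787e-01],
       [ 0.00000000e+00,  0.00000000e+00,  0.00000000e+00,
         1.00000000e+00]])}
side {'vfov': 57.2173629742478, 'cx': 254.39490567702055, 'cy': 191.0118453120132, 'view': array([[-0.49563704,  0.86844393, -0.0122095 ,  0.34901781],
       [ 0.49305045,  0.2697645 , -0.82712053, -0.18481812],
       [-0.71501411, -0.41597146, -0.56189195,  1.16091279],
       [ 0.        ,  0.        ,  0.        ,  1.        ]])}
{'vfov': 63.71416192434379, 'cx': 256.47228229770525, 'cy': 193.11468633990356, 'T_tool_cam': array([[-1.04945058e-03, -9.52107328e-01, -3.05762218e-01,
         8.49108563e-02],
       [ 9.99999442e-01, -1.03695828e-03, -2.03276981e-04,
        -1.56075641e-04],
       [-1.23521160e-04, -3.05762261e-01,  9.52107885e-01,
        -1.58524026e-01],
       [ 0.00000000e+00,  0.00000000e+00,  0.00000000e+00,
         1.00000000e+00]])}
[[ 9.66935850e-01 -2.55019644e-01 -2.09697193e-04]
 [-2.55019666e-01 -9.66934703e-01 -1.49988652e-03]
 [ 1.79737034e-04  1.50377096e-03 -9.99998853e-01]] 1.0008825780604358
```

View pics/top0.png

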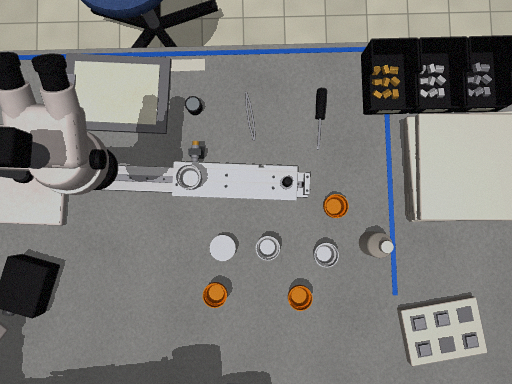

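View pics/side0.png

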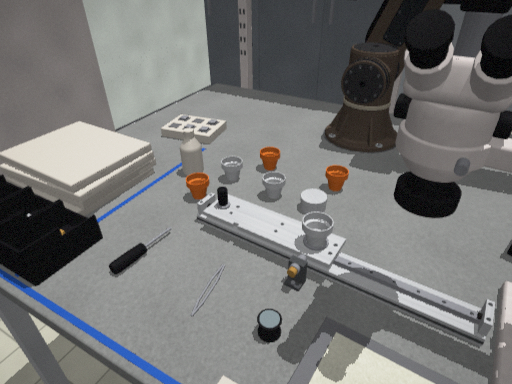

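The top view shows plain aluminium cups at px (268,247) and (326,254), with the seated cup at (189,177). Things that could be mistaken for them are the orange cups at (336,206), (215,294) and (300,297), the tin at (222,247) and the bottle at (379,245). The knob is at (287,182) and the ball bracket at (197,150). I choose the two silver cups.

```bash
cat > h.py <<'E'
from rig import robot
import numpy as np, cv2
def cam(n,R=None,t=None):
    i=robot.camera_info(n); f=192/np.tan(np.radians(i["vfov"]/2))
    if n=="wrist":
        T=np.eye(4);T[:3,:3]=R;T[:3,3]=t;V=np.linalg.inv(T@i["T_tool_cam"])
    else: V=i["view"]
    return f,i["cx"],i["cy"],np.linalg.inv(V)
def ray(c,uv,z):
    f,cx,cy,C=c; uv=np.atleast_2d(uv).astype(float)
    d=np.c_[(uv[:,0]-cx)/f,(uv[:,1]-cy)/f,np.ones(len(uv))]@C[:3,:3].T
    return C[:3,3]+d*((z-C[2,3])/d[:,2])[:,None]
def cloud(c,d):
    f,cx,cy,C=c; v,u=np.indices(d.shape)
    P=np.dstack([(u-cx)/f*d,(v-cy)/f*d,d])@C[:3,:3].T+C[:3,3]; P[d<=0]=np.nan
    return P
def rim(P,guess,z,tol=.006,r=.04):
    """circle through the outermost rim points at height z near guess"""
    m=(abs(P[...,2]-z)<tol)&(np.hypot(P[...,0]-guess[0],P[...,1]-guess[1])<r)
    q=P[m][:,:2].astype(np.float32)
    (x,y),rad=cv2.minEnclosingCircle(q)
    A=np.c_[2*q,np.ones(len(q))]; s=np.linalg.lstsq(A,(q**2).sum(1),rcond=None)[0]
    return np.array([x,y]),rad,s[:2],np.sqrt(s[2]+s[0]**2+s[1]**2),len(q),np.median(P[m][:,2])
E
python3 - <<'E'
from h import *
np.set_printoptions(precision=4,suppress=True)
D=np.load("top0.npz");c=cam("top");P=cloud(c,D["d"]);S=np.load("side0.npz");cs=cam("side");Q=cloud(cs,S["d"])
for n,uv,z in [("c1",(268,247),.052),("c2",(326,254),.052),("seated",(189,177),.1),("knob",(287,182),.093),("tin",(222,247),.034),("bottle",(379,245),.1),("o1",(336,206),.052),("o2",(215,294),.052),("o3",(300,297),.052)]:
    g=ray(c,uv,z)[0]; print(n,g)
    if n=="bottle":continue
    for X in (P,Q):
        try: print("   ",*rim(X,g,z,r=.02 if n=="knob" else .042))
        except Exception as e: print(e)
hs=P[...,2]; print("bench z",np.nanmedian(hs[260:280,100:180]),"plate",np.nanmedian(hs[175:190,235:260]))
# plate edges: columns 215..285
m=(abs(hs-.048)<.008).astype(np.uint8); m[:, :170]=0;m[:,300:]=0
cnt=max(cv2.findContours(m,cv2.RETR_EXTERNAL,2)[0],key=cv2.contourArea)
box=cv2.boxPoints(cv2.minAreaRect(cnt)); print(box,ray(c,box,.048))
g=ray(c,(197,150),.043);print("ball approx",g)
# crops
a=cv2.resize(D["p"][140:310,180:350],(600,600),interpolation=2)
cv2.imwrite("pics/crop0.png",a[:,:,::-1])
E
```

```text
c1 [ 0.4448 -0.0971  0.052 ]
    [ 0.443  -0.0955] 0.02800567075610161 [ 0.4434 -0.0957] 0.026832587947691715 78 0.05164253495669441
    [ 0.4449 -0.0944] 0.029943985864520073 [ 0.445  -0.0934] 0.027094954985865467 99 0.048948772977753185
c2 [ 0.4258 -0.2297  0.052 ]
    [ 0.4248 -0.2296] 0.028227709233760834 [ 0.4246 -0.2294] 0.026888370762528244 88 0.05197178081076059
    [ 0.4268 -0.2278] 0.030218202620744705 [ 0.4264 -0.2274] 0.02726622943451532 83 0.04838214412191855
seated [0.6054 0.0739 0.1   ]
    [0.6068 0.0771] 0.028227366507053375 [0.607  0.0765] 0.026890092681771248 99 0.09950824172328998
    [0.6081 0.0792] 0.029906058683991432 [0.609  0.0786] 0.026978774145568155 192 0.0975776531084312
knob [ 0.59   -0.1416  0.093 ]
    [ 0.5932 -0.1424] 0.010811887681484222 [ 0.5928 -0.1422] 0.007605491287320513 72 0.09229915715258236
    [ 0.596 -0.14 ] 0.010032210499048233 [ 0.5962 -0.1396] 0.0069156786656156604 49 0.09062587058139271
tin [0.4459 0.0102 0.034 ]
    [0.4449 0.01  ] 0.030973300337791443 [0.4448 0.0094] 0.021810361932685426 544 0.03409860046277108
    [0.4465 0.0122] 0.
[... 400 characters left out ...]
191644698381424 [0.3392 0.0279] 0.026880625716553846 93 0.05142601079094733
    [0.3404 0.0291] 0.02906091883778572 [0.3411 0.0299] 0.02684277140225689 88 0.04897656864332903
o3 [ 0.3301 -0.1671  0.052 ]
    [ 0.3279 -0.1667] 0.02848418802022934 [ 0.3284 -0.1668] 0.02696383590399654 100 0.05187586279478018
    [ 0.3291 -0.1633] 0.030986154451966286 [ 0.3298 -0.1649] 0.02696851334133755 76 0.04904541001196261
bench z -0.00014802260523782973 plate 0.04823320103023199
[[171.6448 195.5007]
 [173.7162 140.0922]
 [298.0284 144.7394]
 [295.9571 200.1479]] [[ 0.5687  0.124   0.048 ]
 [ 0.6989  0.1179  0.048 ]
 [ 0.681  -0.1736  0.048 ]
 [ 0.5511 -0.1649  0.048 ]]
ball approx [[0.675  0.0643 0.043 ]]
```

View pics/crop0.png

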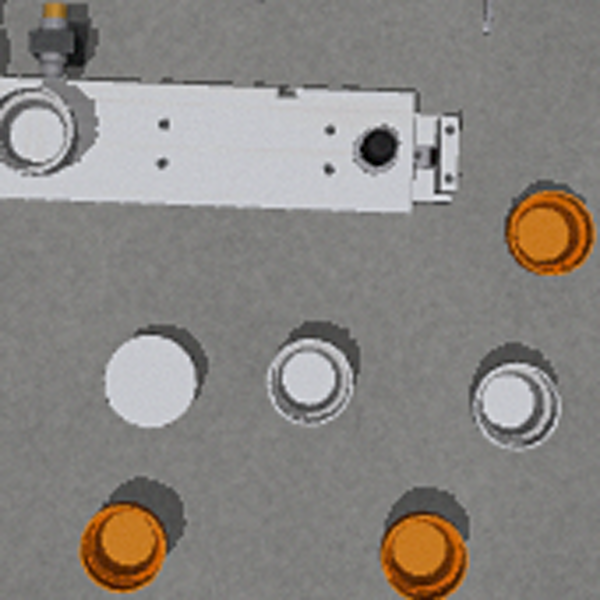

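The crop shows both silver cups at crop px (311,380) and (517,405), the notch at (287,90), and the ball bracket at (52,45). Next I check what stands in the swing path from the start pose.

Run:
```python
from h import *
np.set_printoptions(precision=3,suppress=True)
P=cloud(cam("top"),np.load("top0.npz")["d"]);Q=cloud(cam("side"),np.load("side0.npz")["d"])
for X in(P,Q):
    b=X[255:315,0:60] if X is P else X
    q=b.reshape(-1,3);q=q[np.isfinite(q).all(1)]
    r=np.hypot(q[:,0],q[:,1]);a=np.degrees(np.arctan2(q[:,1],q[:,0]))
    for a0 in range(-20,100,10):
        s=(a>a0)&(a<=a0+10)&(q[:,2]>.13)&(r>.25)
        if s.sum()>5: print("top" if X is P else "side",a0,"rmin %.3f zmax %.3f at rmin z %.3f"%(r[s].min(),q[s,2].max(),q[s][r[s].argmin(),2]))
print(P[285,25],P[285,10],P[262,30])
R=lambda d:np.array([[-d[0],-d[1],0],[-d[1],d[0],0],[0,0,-1.]])  # tool x = -rail
d=np.array([.0634,.998]);R0=R(d);print(np.linalg.det(R0))
for p in([.3,.3,.4],[.42,.0,.4],[.444,-.095,.2],[.444,-.095,.036],[.4255,-.2287,.036],[.608,.078,.12],[.608,.078,.22],[.594,-.1415,.056],[.606,.035,.056]):
    print(p,robot.ik(p,R0))
```

```text
side 10 rmin 0.626 zmax 0.461 at rmin z 0.230
side 20 rmin 0.645 zmax 0.462 at rmin z 0.229
[0.372 0.457 0.057] [0.373 0.49  0.058] [0.424 0.447 0.055]
1.00002356
[0.3, 0.3, 0.4] [ 71.877  -8.111 -10.131   0.    -87.98  -75.512]
[0.42, 0.0, 0.4] [ 27.172  -8.574 -10.507   0.    -88.067 -30.807]
[0.444, -0.095, 0.2] [ 12.91    0.452 -28.207   0.    -61.341 -16.545]
[0.444, -0.095, 0.036] [ 12.91   12.861 -40.349   0.    -36.79  -16.545]
[0.4255, -0.2287, 0.036] [ -4.864  15.214 -36.776   0.    -38.01    1.229]
[0.608, 0.078, 0.12] [ 25.544  19.742 -15.423   0.    -54.835 -29.179]
[0.608, 0.078, 0.22] [ 25.544  15.005  -8.089   0.    -66.906 -29.179]
[0.594, -0.1415, 0.056] [  4.908  23.577 -19.417   0.    -47.006  -8.543]
[0.606, 0.035, 0.056] [ 21.725  23.296 -19.897   0.    -46.807 -25.36 ]
```

```bash
cat >> h.py <<'E'
d=np.array([.0634,.998]);d/=np.linalg.norm(d)
R0=np.array([[-d[0],-d[1],0],[-d[1],d[0],0],[0,0,-1.]])
E
python3 - <<'E'
from h import *
q=robot.ik([.444,-.095,.30],R0)
s=robot.read_qpos()
robot.movej([s[0],q[1],q[2],0,q[4],s[5]]); print(robot.read_t(),robot.read_position())
robot.movej(q); print(robot.read_t(),robot.read_position())
p,dd=robot.grab_frame("side");cv2.imwrite("pics/side1.png",p[:,:,::-1])
t=robot.read_position();R=robot.read_tcp_rot();p,dd=robot.grab_frame("wrist");cv2.imwrite("pics/w1.png",p[:,:,::-1]);np.savez("w1.npz",p=p,d=dd,R=R,t=t)
P=cloud(cam("wrist",R,np.array(t)),dd)
print(rim(P,[.444,-.095],.052)); print(rim(P,[.426,-.228],.052)); print(np.nanmedian(P[...,2]))
E
```

```text
1.075 [0.17916565 0.41805889 0.29985673]
3.15 [ 0.44424131 -0.09440393  0.29993936]
(array([ 0.44553891, -0.09444835]), 0.028048772364854813, array([ 0.44560969, -0.09481062]), np.float64(0.02682235113349829), 266, np.float64(0.05217561679278179))
(array([ 0.4262912 , -0.22844608]), 0.02815197966992855, array([ 0.42663403, -0.22819487]), np.float64(0.026776512877764197), 337, np.float64(0.05231093156177474))
0.0015311295255613921
```

View pics/side1.png

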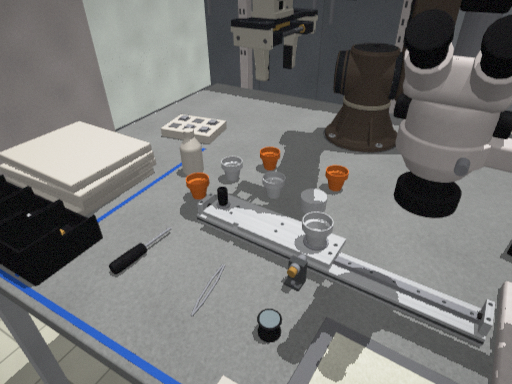

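The gripper hangs behind the cups at px (270,30), and the side view doesn't show how the forearm clears the microscope. I'll grip cup_1 now and find the arm links from the depth data.

Run:
```python
from h import *
np.set_printoptions(precision=3,suppress=True)
robot.servo_line([.4455,-.0946,.037],R0,speed=.25)
robot.move_gripper(.45)
print("grip",robot.read_grip_width(),robot.read_finger_force(),robot.read_t())
robot.servo_line([.4455,-.0946,.20],speed=.2)
print(robot.read_grip_width(),robot.read_finger_force(),robot.read_force(),robot.read_t())
p,dd=robot.grab_frame("side");P=cloud(cam("side"),dd);S=cloud(cam("side"),np.load("side0.npz")["d"])
q=P.reshape(-1,3);s=S.reshape(-1,3)
m=(abs(P-S).max(-1)>.02).ravel()&(q[:,2]>.1)&(np.hypot(q[:,0],q[:,1])<.7)
q=q[m]
for z in np.arange(.1,.9,.05):
    k=q[(q[:,2]>z)&(q[:,2]<z+.05)]
    if len(k)>5: print("%.2f"%z,len(k),"x %.3f %.3f y %.3f %.3f"%(*np.percentile(k[:,0],[1,99]),*np.percentile(k[:,1],[1,99])))
cv2.imwrite("pics/side2.png",p[:,:,::-1])
```

```text
grip 0.6300002659966775 30.00344510190189 5.0833
0.628496617812414 29.99890783801675 [-0.511  0.193 -0.663] 6.05
0.10 279 x 0.016 0.071 y -0.085 0.089
0.15 1355 x -0.446 0.469 y -0.105 0.100
0.20 1889 x -0.448 0.493 y -0.107 0.097
0.25 1665 x -0.448 0.543 y -0.136 0.080
0.30 1662 x -0.449 0.542 y -0.132 0.008
0.35 1868 x -0.031 0.497 y -0.129 0.187
0.40 1191 x 0.031 0.492 y -0.127 0.174
```

View pics/side2.png

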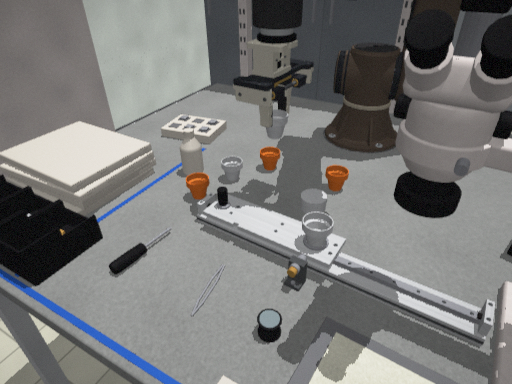

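Run:
```python
from h import *
from scipy.spatial.transform import Rotation as Ro
np.set_printoptions(precision=3,suppress=True)
robot.servo_line([.4455,-.0946,.25],speed=.25)
q0=list(robot.read_qpos())
def axis(j,a):
    p0=np.array(robot.read_position());A0=np.array(robot.read_tcp_rot())
    q=list(q0);q[j]+=a;robot.movej(q)
    p1=np.array(robot.read_position());A1=np.array(robot.read_tcp_rot());robot.movej(q0)
    D=A1@A0.T;w=Ro.from_matrix(D).as_rotvec();n=w/np.linalg.norm(w)
    c=np.linalg.lstsq(np.vstack([np.eye(3)-D,n]),np.r_[p1-D@p0,n@p0],rcond=None)[0]
    print("j",j+1,"axis",n,"point",c,robot.read_t())
axis(3,8);axis(4,8)
print(q0)
```

```text
j 4 axis [-0.909 -0.188  0.373] point [0.536 0.111 0.573] 7.1
j 5 axis [ 0.213 -0.977  0.004] point [ 0.437 -0.095  0.628] 7.7333
[np.float64(12.9199890551926), np.float64(-1.6402452413667399), np.float64(-23.433339371137183), np.float64(-0.011300857667015895), np.float64(-68.19266894474666), np.float64(-16.551886041838525)]
```

Run:
```python
from h import *
P=cloud(cam("top"),np.load("top0.npz")["d"]).reshape(-1,3);Q=cloud(cam("side"),np.load("side0.npz")["d"]).reshape(-1,3)
q=np.r_[P,Q];q=q[np.isfinite(q).all(1)]
xs=np.arange(.48,.8,.02);ys=np.arange(.42,.1,-.02)
print("max z mm; rows y, cols x   ",*["%4d"%(x*1000) for x in xs])
for y in ys:
    r=[]
    for x in xs:
        s=(abs(q[:,0]-x)<=.01)&(abs(q[:,1]-y)<=.01)
        r.append("%4d"%(q[s,2].max()*1000) if s.any() else "   .")
    print("%4d"%(y*1000),*r)
c=cam("top");print("notch",ray(c,(261.3,165.5),.048),"ball",ray(c,(195,156),.043))
np.random.seed(0)
# head extents by height slice
for z in np.arange(.2,.5,.02):
    s=(abs(q[:,2]-z)<.01)&(q[:,0]>.5)&(q[:,0]<.8)&(q[:,1]>.12)&(q[:,1]<.45)
    k=q[s]; 
    if len(k)>10: print("z%.2f x %.3f %.3f y %.3f %.3f"%(z,*np.percentile(k[:,0],[1,99]),*np.percentile(k[:,1],[1,99])),len(k))
```

```text
max z mm; rows y, cols x     480  500  520  540  560  580  600  620  640  660  680  700  720  740  760  780  800
 420    4   21   24   24   24   24   23    .    .    .    .    .    .    .    .    .    .
 399    3   20   24   25   25   25   22   22   22   22   23   22   23    .    .    .    .
 379    4    2    2    2    5   14   48   48   47   43   23   22   21    .    .    .    .
 359    3    4    4    5    4    2  298   48   48   47    1    1    0    .    .    .   17
 339    3    2    2    2    2    3  315   30   30   20    0    2    1   14   14   17   16
 319    3    4    3    3    3    5  314   30  295   19    0    2    2   14   16   18   17
 299    2    2    3    5    3   20  315  349  346   20    0    3    4   14   16   16   18
 279    2    3    3    3    2  346  357  349  406  416  425  401  408   15   16   16   16
 259    3    5    3    3  316  359  453  459  461  423  437  448  459  452   16   18   16
 239    2    2    3    4  351  473  416  460  461  418  436  447  459  451   17   19   16
 219    3    3    2    3  350  491  491  492  460  417  434  432  455  447   16   17   
[... 420 characters left out ...]
 3    3    3    4    3    3    4
notch [[ 0.63405756 -0.08631098  0.048     ]] ball [[0.66089291 0.06919306 0.043     ]]
z0.20 x 0.583 0.659 y 0.192 0.273 235
z0.22 x 0.577 0.659 y 0.192 0.274 1470
z0.24 x 0.581 0.655 y 0.193 0.271 825
z0.26 x 0.634 0.659 y 0.200 0.268 372
z0.28 x 0.574 0.673 y 0.179 0.311 717
z0.30 x 0.563 0.689 y 0.179 0.324 2187
z0.32 x 0.562 0.672 y 0.169 0.318 2681
z0.34 x 0.568 0.667 y 0.168 0.294 2751
z0.36 x 0.571 0.685 y 0.174 0.272 1713
z0.38 x 0.594 0.700 y 0.178 0.278 2337
z0.40 x 0.599 0.718 y 0.177 0.274 4239
z0.42 x 0.595 0.742 y 0.177 0.271 4337
z0.44 x 0.603 0.745 y 0.177 0.262 4477
z0.46 x 0.585 0.729 y 0.179 0.255 2166
z0.48 x 0.584 0.628 y 0.210 0.228 725
```

Run:
```python
from h import *
np.set_printoptions(precision=3,suppress=True)
robot.goto([.55,-.08,.27],R0); robot.goto([.607,.077,.27],R0)
print(robot.read_t(),robot.read_position(),robot.read_qpos())
t=np.array(robot.read_position());R=np.array(robot.read_tcp_rot());p,dd=robot.grab_frame("wrist");np.savez("w2.npz",p=p,d=dd,R=R,t=t)
W=cv2.resize(p,(400,300))
p,dd=robot.grab_frame("top");P=cloud(cam("top"),dd)
o=p.copy();cv2.imwrite("pics/t3.png",np.hstack([cv2.resize(p,(400,300)),W])[:,:,::-1])
q=P.reshape(-1,3);q=q[np.isfinite(q).all(1)]
xs=np.arange(.40,.74,.02)
print("     ",*["%4d"%(x*1000) for x in xs])
for y in np.arange(.34,-.0,-.02):
    r=[]
    for x in xs:
        s=(abs(q[:,0]-x)<=.01)&(abs(q[:,1]-y)<=.01)&(q[:,2]>.2)
        r.append("%4d"%(q[s,2].max()*1000) if s.any() else "   .")
    print("%4d"%(y*1000),*r)
```

```text
8.95 [0.606 0.077 0.27 ] [ 25.566  13.191  -3.903   0.004 -72.894 -29.131]
       400  420  440  460  480  500  520  540  560  580  600  620  640  660  680  700  720
 340    .    .    .    .    .    .    .    .    .    .    .    .    .    .    .    .    .
 320    .    .    .    .    .    .    .    .    .    .    .    .    .    .    .    .    .
 300    .    .    .    .    .    .    .    .    .    .    .    .    .    .    .    .    .
 279    .    .    .    .    .    .    .    .    .    .    .    .    .    .    .    .    .
 259    .    .    .    .    .    .    .    .  316  358    .    .    .    .    .    .    .
 239    .    .    .    .    .    .    .    .  352  359    .    .    .    .    .    .    .
 219    .    .    .    .    .    .    .    .  350  360    .    .    .    .    .    .    .
 199    .    .    .    .    .    .    .    .  315  359  232    .    .    .    .    .    .
 179    .    .    .    .    .    .    .    .    .  316    .    .    .    .    .    .    .
 159    .    .    .    .    .    .    .    .    .    .    .    .    .    .    .    .    .
 139    .    .    .    .    .    .    .    .    .    .    .    .    .    .    .    .    .
 119    .    .    .    .    .    .  381  659  362    .    .    .    .    .    .    .    .
  99    .    .    .    .    .  379  381  672  681  361  271    .    .    .  379  380    .
  79    .    .    .    .    .  380  381  661  713  714  715  714  714  708  380  381    .
  59    .    .    .    .    .  379  381  381  712  715  714  715  714  707  381  381    .
  39    .    .    .    .    .  379  381  380  710  713  714  714  712  438  382  381    .
  19    .    .    .    .    .    .    .    .    .  704  710  710    .    .    .    .    .
```

View pics/t3.png

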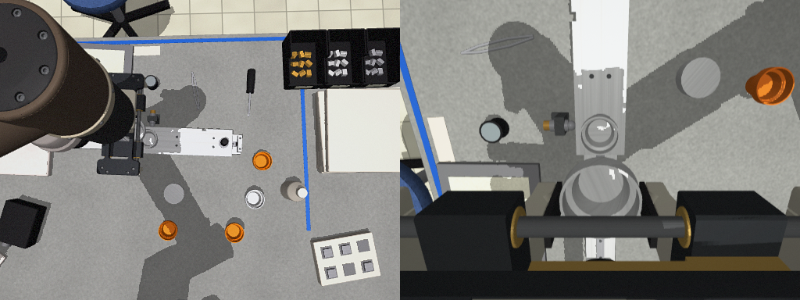

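The top view shows the brown forearm hanging 0.19 m to the microscope side of the tool, so a vertical placement at the seat would be very close to the head. Right panel: the held cup is at (600,205) and the seated cup at (598,130). I'll lean the tool 30° away from the microscope, about the finger-closing axis, so the cups stay upright. That means setting cup_1 down and regrasping it with the lean.

```bash
cat >> h.py <<'E'
TH=np.radians(30)
def lean(L,th=TH):
    L=np.array([L[0],L[1],0])/np.hypot(*L[:2]);Z=np.array([0,0,1.])
    z=-(np.cos(th)*Z+np.sin(th)*L);x=np.cos(th)*L-np.sin(th)*Z
    return np.c_[x,np.cross(z,x),z]
def tcp_cup(xy,z0,L,h=.040):   # TCP for cup with underside at z0
    L=np.array(L)/np.hypot(*L); return np.r_[np.array(xy)-.0035*L,z0+h]
RL=lean(-d)
E
python3 - <<'E'
from h import *
np.set_printoptions(precision=1,suppress=True)
A=np.load("w2.npz");P=cloud(cam("wrist",A["R"],A["t"]),A["d"])
a=rim(P,[.607,.077],.1);print("seated",np.round(a[0],4),a[1],np.round(a[2],4),a[3:])
for h in(.04,.2): print("c1",robot.ik(tcp_cup([.4455,-.0946],h-.04,-d),RL))
for h in(.066,.084,.2): print("seat",robot.ik(tcp_cup([.608,.078],h,-d),RL))
for y in(-.1415,.02): print("knob",robot.ik([.6,y,.0615],RL))
for k in range(-170,181,20):
    c,s=np.cos(np.radians(k)),np.sin(np.radians(k));L=np.array([c,s])
    q=[robot.ik(tcp_cup([.4264,-.2283],h,L),lean(L)) for h in(0,.15)]
    print(k,*[None if x is None else np.array(x) for x in q])
E
```

```text
seated [0.6 0.1] 0.028286412358283997 [0.6 0.1] (np.float64(0.026828385203704928), 410, np.float64(0.1000278282164867))
c1 [-15.   21.4 -20.6 -34.6 -59.6  32.4]
c1 [-14.1   9.2 -13.  -30.5 -75.9  20.2]
seat [  4.9  22.7  -6.4 -34.5 -60.9   8.6]
seat [  5.1  21.6  -5.6 -33.9 -62.4   7.3]
seat [  5.5  15.3   0.9 -31.1 -72.9  -0.5]
knob [-15.3  31.   -0.2 -31.7 -68.8  26. ]
knob [ -1.2  26.3  -7.4 -35.2 -60.1  16.5]
-170 [-23.7   9.6 -36.5 -42.8 -24.1 -19.9] [-17.   -6.5 -34.1 -22.1 -37.2 -48.3]
-150 [-30.9  14.2 -29.3 -43.5 -39.4   3.4] [-27.4   0.3 -24.  -31.8 -53.  -16. ]
-130 [-32.4  18.9 -23.1 -39.5 -51.1  18.7] [-30.8   6.6 -16.7 -32.9 -65.4   4.4]
-110 [-31.   23.2 -17.4 -34.3 -60.5  31.2] [-30.2  12.2 -10.6 -30.6 -75.3  20.3]
-90 [-27.7  27.  -12.9 -28.6 -67.9  42.8] [-27.4  16.8  -5.8 -26.6 -83.1  34.3]
-70 [-23.2  29.9 -10.  -22.4 -73.   54.2] [-23.1  20.3  -2.7 -21.4 -88.6  47.7]
-50 [-17.9  31.8  -9.1 -15.9 -75.8  65.5] [-17.9  22.6  -1.6 -15.4 -91.8  61. ]
-30 [-12.2  32.5 -10.5  -9.1 -75.9  76.7] [-12.2  23.5  -3.   -8.8 -92.3  74.1]
-10 [ -6.3  32.1 -14.4  -1.9 -73.4  87.4] [ -6.3  23.   -6.8  -1.8 -90.2  86.8]
10 [ -0.5  30.5 -20.7   5.6 -68.5  97. ] [ -0.5  21.  -12.8   5.2 -85.8  98.7]
30 [  5.   27.9 -29.   13.9 -61.4 105.2] [  5.1  17.7 -20.5  12.3 -79.7 109.6]
50 [  9.5  24.2 -39.3  24.1 -52.7 111.4] [ 10.1  13.2 -29.5  19.7 -72.2 119.7]
70 [ 11.4  19.7 -51.   38.7 -43.  114.5] [ 13.9   7.7 -39.1  27.5 -63.8 129.2]
90 None [ 15.4   1.4 -48.6  36.2 -54.6 139.3]
110 None [ 13.   -5.  -56.9  45.6 -44.  151.7]
130 None None
150 None None
170 None [  -1.9  -12.4  -52.5   11.6  -20.6 -107.9]
```

Run:
```python
from h import *
np.set_printoptions(precision=4,suppress=True)
A=np.load("w2.npz");P=cloud(cam("wrist",A["R"],A["t"]),A["d"]);a=rim(P,[.607,.077],.1);print("seated",a[0],a[2])
robot.goto([.55,-.08,.27],R0);robot.goto([.4455,-.0946,.12],R0)
robot.servo_line([.4455,-.0946,.0375],speed=.15);print(robot.read_force())
robot.move_gripper(1.0);robot.servo_line([.4455,-.0946,.13],speed=.3)
t=np.array(robot.read_position());R=np.array(robot.read_tcp_rot());p,dd=robot.grab_frame("top")
P=cloud(cam("top"),dd)
c1=np.array([.4455,-.0946])
T=tcp_cup(c1,0,-d);robot.goto(T+[0,0,.12],RL);print(robot.read_t(),robot.read_position())
robot.servo_line(T,speed=.2);robot.move_gripper(.45)
print("grip",robot.read_grip_width(),robot.read_finger_force(),robot.read_force())
robot.servo_line(T+[0,0,.16],speed=.25)
print(robot.read_t(),robot.read_grip_width(),robot.read_force())
p,dd=robot.grab_frame("side");
t=np.array(robot.read_position());R=np.array(robot.read_tcp_rot());w,dd=robot.grab_frame("wrist")
cv2.imwrite("pics/s4.png",np.hstack([cv2.resize(p,(400,300)),cv2.resize(w,(400,300))])[:,:,::-1])
```

```text
seated [0.61   0.0779] [0.6097 0.0775]
[ 0.0973 -0.502  -0.3476]
13.1833 [ 0.4446 -0.0916  0.1585]
grip 0.6339332428588258 29.998753666877747 [-1.0451 -0.1538  3.8999]
15.3583 0.6261517381898862 [-0.2415  0.1425 -2.2678]
```

View pics/s4.png

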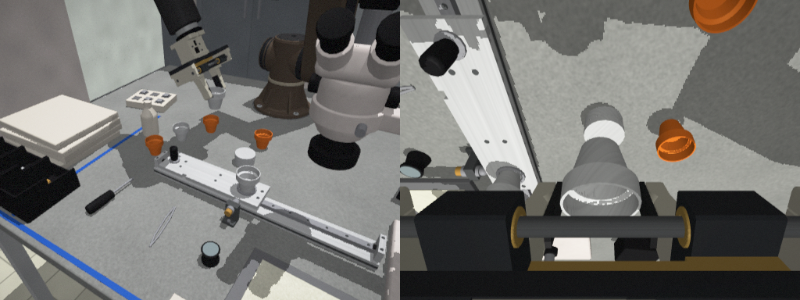

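The cup is held upright in the leaned gripper: left panel (215,98), right panel (600,190). Now I'll place it in the seated cup.

```bash
cat >> h.py <<'E'
SEAT=np.array([.6093,.0777])
def snap(n):
    t=np.array(robot.read_position());R=np.array(robot.read_tcp_rot());p,dd=robot.grab_frame(n)
    return p,cloud(cam(n,R,t),dd)
def place(z0,w=[.55,-.05,.24]):
    if w is not None: robot.goto(w,RL)
    T=tcp_cup(SEAT,z0,-d)
    robot.goto(T+[0,0,.075],RL); f0=np.array(robot.read_force());print("t",robot.read_t(),"f0",f0)
    p,P=snap("wrist");a=rim(P,SEAT,z0+.075+.052,tol=.004,r=.035);print("held rim",a[0],a[1],a[4:])
    robot.servo_line(T+[0,0,.012],speed=.15)
    for h in (.008,.005,.003,.0015,.0005):
        robot.servo_line(T+[0,0,h],speed=.05);f=np.array(robot.read_force())-f0;print(h,f)
        if f[2]>4 or np.hypot(*f[:2])>5: break
E
python3 - <<'E'
from h import *
np.set_printoptions(precision=4,suppress=True)
place(.066)
E
```

```text
t 16.675 f0 [ 0.3851 -0.2545 -0.0215]
held rim [0.6089 0.0709] 0.03312023729085922 (1569, np.float64(0.19181522360997166))
0.008 [ 0.1783 -0.0393 -0.8424]
0.005 [ 0.0666  0.3404 -0.912 ]
0.003 [-0.1222 -0.3096 -0.3776]
0.0015 [-0.5514  0.2206 -0.7087]
0.0005 [-0.6497  0.6973 -0.9111]
```

Run:
```python
from h import *
np.set_printoptions(precision=4,suppress=True)
robot.move_gripper(1.0);print(robot.read_t())
T=tcp_cup(SEAT,.066,-d);robot.servo_line(T+[0,0,.09],speed=.3)
p,P=snap("side");cv2.imwrite("pics/s5.png",cv2.resize(p[120:320,200:400],(500,500))[:,:,::-1])
a=rim(P,SEAT,.118,tol=.006);print("upper rim side",a)
robot.goto([.55,-.05,.2],RL)
p,P=snap("top");
for z in(.1,.118): print(z,rim(P,SEAT,z,tol=.005))
q=P[np.hypot(P[...,0]-SEAT[0],P[...,1]-SEAT[1])<.03];print("max z",np.nanpercentile(q[:,2],[50,95,99]))
print("cup2",rim(P,[.4264,-.2283],.052)[:3],robot.read_t())
```

```text
19.3
upper rim side (array([0.6106, 0.0778]), 0.02909131348133087, array([0.6105, 0.0788]), np.float64(0.026922409898643612), 201, np.float64(0.11553337321809176))
0.1 (array([0.6067, 0.0772]), 0.027965843677520752, array([0.6077, 0.0765]), np.float64(0.02414983925867251), 137, np.float64(0.10095173625345766))
0.118 (array([0.6087, 0.0774]), 0.02803719975054264, array([0.6086, 0.0768]), np.float64(0.026954159950134997), 65, np.float64(0.11816307180136809))
max z [0.097  0.1185 0.1195]
cup2 (array([ 0.425 , -0.2307]), 0.027705229818820953, array([ 0.4246, -0.2298])) 20.4833
```

View pics/s5.png

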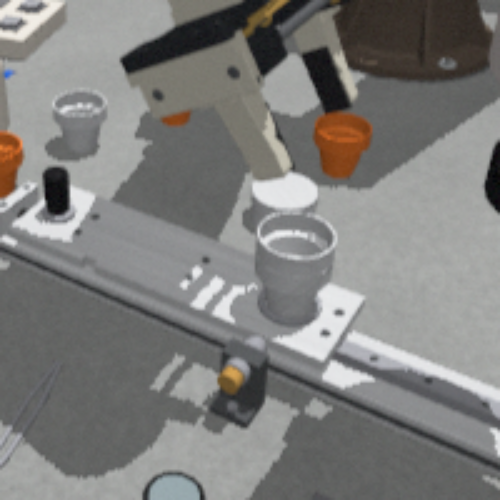

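Cup_1 is nested in the seated cup: the stack is at crop (295,260), upright, with its rim at 0.118 m as expected. Next is cup_2.

Run:
```python
from h import *
np.set_printoptions(precision=4,suppress=True)
L=np.array([np.cos(np.radians(50)),np.sin(np.radians(50))]);RC=lean(L)
T=tcp_cup([.4262,-.2285],0,L)
robot.goto([.46,-.13,.24],RL)
robot.goto(T+[0,0,.16],RC);print(robot.read_t())
robot.servo_line(T,speed=.2);robot.move_gripper(.45)
print("grip",robot.read_grip_width(),robot.read_finger_force(),robot.read_force())
robot.servo_line(T+[0,0,.17],speed=.25)
robot.goto([.46,-.13,.26],RL);print(robot.read_t(),robot.read_grip_width())
p,dd=robot.grab_frame("side");w,_=robot.grab_frame("wrist")
cv2.imwrite("pics/s6.png",np.hstack([cv2.resize(p,(400,300)),cv2.resize(w,(400,300))])[:,:,::-1])
```

```text
22.5917
grip 0.6223906192541742 29.99464128166437 [-0.2914  0.0341  2.7364]
26.575 0.6268652958872973
```

View pics/s6.png

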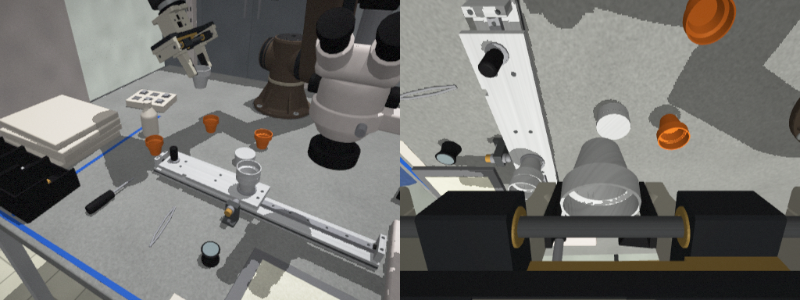

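Cup_2 is held upright at left panel (201,75), and the bottle and the orange cups haven't moved. I'll nest it.

Run:
```python
from h import *
np.set_printoptions(precision=4,suppress=True)
place(.084)
robot.move_gripper(1.0)
T=tcp_cup(SEAT,.084,-d);robot.servo_line(T+[0,0,.09],speed=.3)
p,P=snap("side");cv2.imwrite("pics/s7.png",cv2.resize(p[120:320,200:400],(500,500))[:,:,::-1])
a=rim(P,SEAT,.136,tol=.006);print("rim side",a)
robot.goto([.55,-.1,.2],RL)
p,P=snap("top");print(rim(P,SEAT,.136,tol=.005))
q=P[np.hypot(P[...,0]-SEAT[0],P[...,1]-SEAT[1])<.03];print("max z",np.nanpercentile(q[:,2],[50,95,99]))
p,P=snap("wrist");print("knob?",rim(P,[.595,-.141],.093,tol=.004,r=.02),robot.read_t())
```

```text
t 27.8833 f0 [ 0.0692 -1.1086 -0.6408]
held rim [0.609  0.0717] 0.03316250070929527 (1802, np.float64(0.21037381434623192))
0.008 [-0.0137  0.7043  0.1201]
0.005 [-0.11    1.113  -0.3842]
0.003 [-0.0159  0.6594 -0.0688]
0.0015 [0.7561 0.7243 0.2451]
0.0005 [0.0539 1.2108 0.7587]
rim side (array([0.6096, 0.0787]), 0.029516488313674927, array([0.6105, 0.0792]), np.float64(0.026938986925569737), 201, np.float64(0.13343688715215252))
(array([0.6086, 0.0778]), 0.028277400881052017, array([0.6086, 0.0775]), np.float64(0.026852012079429034), 107, np.float64(0.13547529734683672))
max z [0.1076 0.136  0.1376]
knob? (array([ 0.5949, -0.1423]), 0.01102392841130495, array([ 0.5948, -0.1431]), np.float64(0.007378476415479944), 674, np.float64(0.09296773428373188)) 31.9
```

View pics/s7.png

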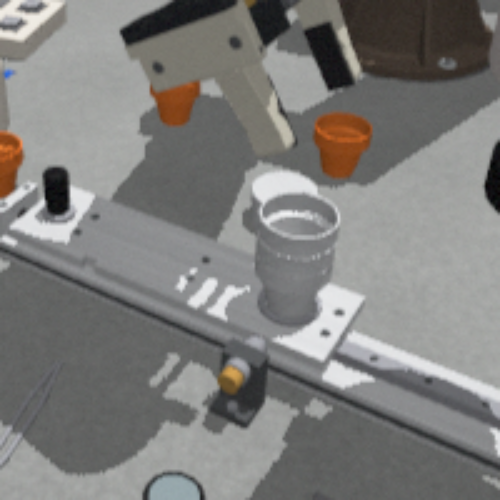

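All three cups are nested and upright: the stack is at crop (298,250), with its rim at 0.136 m. Now I'll grip the knob and draw it.

```bash
cat >> h.py <<'E'
KN=np.array([.5949,-.1425]);dr=SEAT-KN;dr/=np.linalg.norm(dr);RK=lean(-dr)
def ktcp(s): return np.r_[KN+s*dr,.078]+.019*RK[:,2]
def ff(n=4):
    v=[]
    for _ in range(n): v.append(np.array(robot.read_force())@np.r_[dr,0]);robot.dwell(.03)
    return np.mean(v)
E
python3 - <<'E'
from h import *
np.set_printoptions(precision=2,suppress=True)
robot.goto(ktcp(0)+[0,0,.06],RK);robot.servo_line(ktcp(0),speed=.12)
print("f",ff(),robot.read_force()); robot.move_gripper(.15)
print("grip",robot.read_grip_width(),robot.read_finger_force(),robot.read_force(),robot.read_t())
for s,v in((.005,.03),(.07,.08),(.135,.08),(.14,.03)):
    robot.servo_line(ktcp(s),speed=v); print(s,ff(),robot.read_force())
print(robot.read_t())
for s in np.arange(.142,.151,.002):
    robot.servo_line(ktcp(s),speed=.04); print("%.3f %.2f"%(s,ff()))
print(robot.read_t(),robot.read_grip_width())
E
```

```text
f -0.1576993881046067 [-0.61 -0.25  0.03]
grip 0.23983880732166585 30.000308351009153 [-4.74 -0.19  1.93] 34.2167
0.005 0.10721551347081032 [-5.7   0.08  2.95]
0.07 0.021680245968002797 [-5.38  0.19  3.38]
0.135 -0.28476462518917134 [-6.84 -0.08  3.65]
0.14 0.5110314536625895 [-5.72  0.83  3.52]
37.3
0.142 -0.10
0.144 -1.43
0.146 -0.67
0.148 -0.50
0.150 1.87
39.2167 0.24498895864914555
```

Run:
```python
from h import *
for s in np.arange(.151,.172,.001):
    robot.servo_line(ktcp(s),speed=.04); f=ff();p=(np.array(robot.read_position())[:2]-ktcp(0)[:2])@dr;print("%.3f act %.4f f %.2f"%(s,p,f))
    if f<-5: break
print(robot.read_t())
p,P=snap("top")
q=P[(P[...,2]>.128)&(P[...,2]<.142)&(np.hypot(P[...,0]-.62,P[...,1]-.235)<.06)];print("rim pts",len(q))
p,_=robot.grab_frame("side");cv2.imwrite("pics/s8.png",cv2.resize(p[90:340,190:510],(640,500))[:,:,::-1])
```

```text
0.151 act 0.1516 f 0.62
0.152 act 0.1525 f 0.52
0.153 act 0.1538 f 1.04
0.154 act 0.1549 f 2.00
0.155 act 0.1556 f 0.49
0.156 act 0.1564 f -0.33
0.157 act 0.1570 f -1.84
0.158 act 0.1575 f -3.77
0.159 act 0.1578 f -6.48
42.6667
rim pts 61
```

View pics/s8.png

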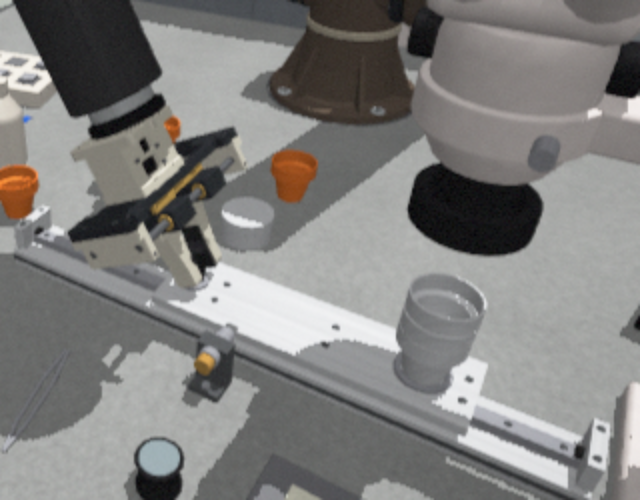

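The cups are still nested, with the stack at crop (440,330), and the bracket holds the plate edge at (215,355). The force goes positive and then sharply negative around 157 mm, so the ball is in the notch. I'll back off to its centre and check the travel.

Run:
```python
from h import *
robot.servo_line(ktcp(.1570),speed=.02);robot.dwell(.5)
p=(np.array(robot.read_position())[:2]-ktcp(0)[:2])@dr
print("act",p,"f",ff(8),robot.read_finger_force(),robot.read_grip_width(),robot.read_t())
_,P=snap("side")
a=rim(P,SEAT+.157*dr,.136,tol=.006);print(a,"travel seen",(np.array(a[0])-[.6096,.0787])@dr,(np.array(a[2])-[.6105,.0792])@dr)
```

```text
act 0.15680151239049053 f -2.645138174451701 30.00083747174358 0.24412985500780465 43.7833
(array([0.6199075 , 0.23571101]), 0.028908999636769295, array([0.62020572, 0.23524672]), np.float64(0.026961801123835925), 275, np.float64(0.13355379337881412)) travel seen 0.15734897419380398 0.1563474733859749
```

Run:
```python
from h import *
for s in(.1565,.156,.1555):
    robot.servo_line(ktcp(s),speed=.02);robot.dwell(.4)
    p=(np.array(robot.read_position())[:2]-ktcp(0)[:2])@dr;f=ff(8);print(s,"act %.4f f %.2f"%(p,f))
    if f>-.8: break
_,P=snap("side");a=rim(P,SEAT+.157*dr,.136,tol=.006);print("travel seen",(np.array(a[0])-[.6096,.0787])@dr,(np.array(a[2])-[.6105,.0792])@dr)
# notch vs ball from the top view
p,_=robot.grab_frame("top");cv2.imwrite("pics/t9.png",cv2.resize(p[125:225,140:280],(770,550),interpolation=2)[:,:,::-1]);print(robot.read_t())
```

```text
0.1565 act 0.1567 f -1.09
0.156 act 0.1565 f 0.29
travel seen 0.1569945475691036 0.1561973108499408
45.7667
```

View pics/t9.png

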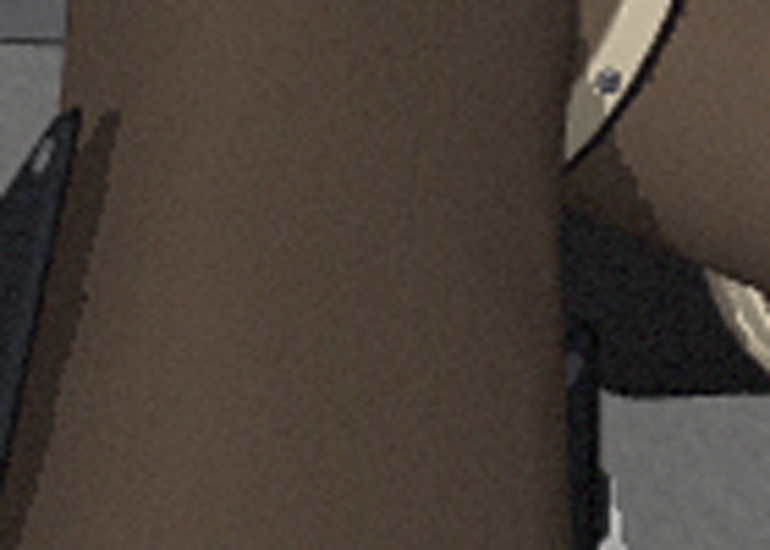

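The arm hides the notch in this view. The measurements still agree: the wrist stays at 156.5 mm while the command varies, the force is about zero, and the side camera sees 156 to 157 mm of travel. So the ball is seated.

Run:
```python
from h import *
robot.dwell(.3);print(robot.read_finger_force(),robot.read_t());print(robot.job_done())
```

```text
30.000658656063024 46.0667
the job is handed in; nothing more can be done
None
```

I handed the job in at 46 s of the 72 s allowed: all three cups are nested upright in the seat and the slide is drawn 156.5 mm, still held by its knob with the ball in the notch; the ball's seating was judged from pull force and measured travel because the arm hid the notch, and no verdict came back.

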